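# Lock a flat-sided spindle with the top fork plate

### The job

Turn the steel spindle of the lock station so that its two flats line up with the guide track, and let go of it. Then push the blue fork plate off the top of its stack, sliding it along the track without lifting it, until its slot is fully home around the spindle; leave the two white spare plates where they lie in the stack, do not disturb the jar, the wrench or the hub cap, and let go of everything.

Things in the scene. Friction and masses are not known exactly. Their poses are not given: they have to be found in the camera images.
- lock_station: Fixed base plate carrying the plate stack, a raised grey track and the spindle. Origin on the bench top; +x is the level direction in which plates slide, from stack to spindle; z up. Base 340 mm long (x -205 to +135), 130 wide, 20 thick. The stack stands on it (z = 20), centred on x = -110, y = 0; its rear end, x = -185, is open. Spindle axis at x = +52, y = 0.
- track_start (a point): Middle of the track's edge nearest the stack (station x = -23, y = 0), on its surface at z = 55 mm, 1 mm below the blue plate's underside; x axis as the station's. The track runs 138 mm from here; a 12 mm gap parts it from the stack. Two steel guide rails flank stack and track at y = +-47 to +-57 mm, from station x -195 to +115, tops at z = 68.
- spindle (a joint): Angle of the spindle about its vertical axis, rad, counter-clockwise from above; at 0 and +-3.14 its flats are parallel to the station's x axis (lined up with the track). It can be turned either way, stays where it is left and is stiff (friction about 0.25 N m): a plate pushed against it should not be relied on to turn it.
- spindle_grip (a point): Point on the axis of the upright steel spindle at z = 100 mm (foot at the track, z = 55; top at z = 122). 44 mm round bar with two opposite flats 30 mm apart over its whole height, each about 32 mm wide; the point's x axis is level and parallel to the flats. Flats painted yellow; yellow bars on its top and on the black disc at its foot run parallel to them.
- fork: Blue plastic fork plate, top of the stack, loose, about 0.3 kg: 150 mm long (x), 90 wide, 18 thick. Origin at the centre of its underside (z = 56 mm at the start); +x towards its open end, which faces the spindle. Slot 33 mm wide, 55 deep in its front, mouth flared. The rear is a plain flat face at x = -75. 2 mm of play to each rail. It travels about 120 mm.
- fork_seat (a point): Point in the blue plate's slot, 42 mm ahead of the plate's centre and 117 mm ahead of its rear face, half-way up its thickness; it lies on the spindle's axis when the slot's bottom touches the spindle (fully home).
- spare_high: White fork plate of the same shape, directly below the blue one; origin at the centre of its underside (z = 38 mm). It stays in place.
- spare_low: White fork plate of the same shape, the lowest of the stack; origin at the centre of its underside (z = 20 mm). It stays in place.
- jar: Bystander: white plastic jar with a red lid, 72 mm across, 110 mm tall, upright; origin at the centre of its foot.
- wrench: Bystander: steel wrench 190 mm long lying flat along its x axis; origin below its middle.
- hub_cap: Bystander: black round hub cap, 90 mm across, 36 mm tall; origin at the centre of its foot.
Mind the look-alikes: they are no part of the job. There is more than one size of the fork; the job needs the smallest.

How it is judged (in metres and radians):
On the way:
1. the spindle's flats are lined up with the track (within 0.12 rad), the blue plate being still clear of it, and the spindle has been let go (angle between the x axis of spindle_grip and the x axis of lock_station, either way round below 0.12 rad and horizontal distance between fork_seat and spindle_grip above 0.05 m and contact force between the fingers and lock_station below 0.1 N), for 0.2 s.
At the end, for the whole second after the job is handed in: Blue plate at rest, level and straight (0.05 rad) on the track, underside 51-60 mm up, slot home: seat point within 4 mm of the spindle axis; flats within 0.12 rad of the track; white spares within 10 mm, jar, wrench and hub cap within 20 mm of their starts (horizontal distance between fork_seat and spindle_grip below 0.004 m and angle between the x axis of spindle_grip and the x axis of lock_station, either way round below 0.12 rad and angle between the x axis of fork and the x axis of lock_station, either way round below 0.05 rad and angle between fork's own z axis and vertical below 0.05 rad and z of fork in the frame of lock_station between 0.051 and 0.06 m and linear speed of fork below 0.01 m/s and distance of each of spare_high, spare_low from where it was at the start of the episode below 0.01 m and distance of each of jar, wrench, hub_cap from where it was at the start of the episode below 0.02 m); the robot touches nothing.
It fails at once if the blue plate is lifted (its underside more than 75 mm over the bench, about 20 mm above the track) (height (world z) of fork above 0.075 m).
It fails at once if a white spare plate is shifted by more than 10 mm (distance of any of spare_high, spare_low from where it was at the start of the episode above 0.01 m).
It fails at once if the jar, wrench or hub cap is shifted by more than 20 mm (distance of any of jar, wrench, hub_cap from where it was at the start of the episode above 0.02 m).
It also fails if it takes over 58 s, if anything falls off the work surface, if the arm or the gripper's body presses on something with over 40 N, if the wrist force passes 120 N, or if a joint passes its speed limit or range.

### The arm

A 7-joint arm with a two-finger parallel gripper is mounted at the origin on the work surface. World frame = base frame: x ahead of the robot, y to its left, z up, the work surface at z = 0. Lengths are in mm, angles in rad, forces in N, time in s.
With the tool pointing down it reaches from about 400 to 875 mm from the base axis. Payload 4.4 kg.
Tool frame: the origin (TCP) lies midway between the tips of the shut fingers; the grasp point (between the pads) lies 19 mm behind it (ctrl.grip_point_offset is the distance from the TCP to the grasp point, in mm); z points along the fingers, y is the direction in which the jaws open and shut (so a half turn about z gives the same grasp; the last joint's range is limited). The gripper opens to 85 mm and grips with 20 to 120 N. Pads are 22 mm wide; open, the fingers measure 114 mm over their backs; the gripper's body (76 mm by 85 mm) begins 54 mm behind the grasp point. The pads swing forward as they close: fully open they stand 13 mm farther back than shut.
Start: joints at [-1.236, 0.628, 0.038, 1.517, -0.027, 0.996, -0.02], TCP at [253.579, 598.511, 231.313] pointing down, gripper open.
Joint ranges: [-3.06, 3.06], [-0.37, 2.12], [-1.25, 1.32], [0.18, 2.47], [-1.1, 4.24], [0.23, 1.98], [-2.94, 2.94]. Speed limits (rad/s): [2.57, 2.57, 3.14, 3.14, 3.14, 3.14, 3.14].

### API

Orientations are given as [roll, pitch, yaw] about the fixed x, y, z axes, in that order (R = Rz(yaw) Ry(pitch) Rx(roll)).
In Python, from cell import ctrl, imaging, models gives the robot as it stands. The module is installed in compiled form; this text tells all that it offers.
- The arm moves only by the tool drive_tool, never from a script. Its argument "deltas" is text: rows parted by semicolons, each of 5 numbers parted by spaces: the shift along the tool's x, y, z in m, then the turn about the tool's z in degrees, then the finger opening in m, from 0 to 0.0854. A call has 1 to 12 rows; each row is the pose to reach, as a shift and turn from the pose commanded when the call began, along the tool's axes at that moment; what a row does not reach only later rows make up. A row lasts 1/8 s, in which the tool goes at most 62.5 mm and 10.7 degrees, less where a joint would pass 70% of its speed; a pose out of reach is approached as far as the arm can. A call with a gripper value outside its range is refused whole. The fingers move at their own pace and stop on an object; the grip force is fixed at half the most. Time passes only in rows, so rows that repeat a pose let the fingers close. It gives the time, the measured TCP pose, the force and the opening at its end, in the units of the state.
- ctrl.read_state(): the state, without advancing time (a new reading comes with each control period).
- imaging.get_image(name): name is "scene" or "side" or "wrist"; returns a dict with "color" (384x512x3 uint8, red, green, blue), "range_z" (384x512 float32, mm along the optical axis (not along the pixel's ray), 0 where there is no reading), "vfov" (degrees; the focal length in pixels is half the picture's height over the tangent of half this angle, whatever the lens; pixels are square), "cx", "cy" (the principal point, pixels), "extrinsics" (4x4, takes a point from camera to world coordinates). Camera axes: x right, y down, z forward; pixel columns grow to the right and rows downward; lengths in mm; the calibration is good to about 2 mm. A picture is of the moment at which its call begins.
- ctrl.finish_job(): hands the job in, once; it reports no verdict.
Trained networks look in a picture, given as the dict that the camera call returned (one of the last four; its "shot" number tells which), for a name from the list of things; names that differ only in an ending like _2 or _b are one class to them, and where a whole thing is asked for, a point or a joint stands for the part that bears it (a point fixed in the world has none). Each returns a list of dicts, best first, with "score" (0 to 1); they miss things now and then, are a little off and sometimes report something else, mostly with a low value. They report only what shows in the picture. A call takes as long as a camera call. They do not tell look-alikes from the thing itself.
- models.spot_in(picture, thing): "point" ([column, row] in pixels, amid what is visible of it).
- models.landmark_of(picture, thing): "point" ([column, row] in pixels: a listed point, or the origin of a listed thing).
The state is a dict: "clock": time; "qpos": joint angles; "qd": joint speeds; "tau": joint torques, N m; "eef_pos": TCP position; "tool_rot": TCP orientation; "force": force on the tool from outside, world axes, zero at the start; "torque": the same for the moment, N m; "width": finger opening in mm.
Only numpy, scipy, OpenCV 4.12 (cv2) and the standard library are available. Lean on these libraries where they do the work, as an engineer would, in place of code of your own. Each camera call takes 0.05 s, during which the arm holds its last target.

## Working session

There is one attempt and no reset: what is moved stays moved. The work goes in short steps, Python scripts to look and compute and a tool call to move; the robot and the scene stay as the last step left them, time stands still between calls to the robot, and variables do not carry over. Pictures are saved under pics/ and viewed, and the job is handed in when it is done.

Besides the shell and the picture viewer there is one more tool, called after "Request:" as name(argument=value, ...) on one line, values as JSON. drive_tool: Moves the arm, as the interface text tells. Its arguments: {"type":"object","properties":{"deltas":{"type":"string"}},"required":["deltas"]}

```bash
mkdir -p pics
cat > h.py <<'E'
import numpy as np, cv2
from cell import ctrl, imaging, models
def save(im,n): cv2.imwrite(f'pics/{n}.png', cv2.cvtColor(im['color'],cv2.COLOR_RGB2BGR))
def K(im):
    h=im['color'].shape[0]; f=h/2/np.tan(np.radians(im['vfov'])/2); return f,im['cx'],im['cy']
def cloud(im):
    f,cx,cy=K(im); z=im['range_z'].astype(float); v,u=np.indices(z.shape)
    P=np.stack([(u-cx)/f*z,(v-cy)/f*z,z,np.ones_like(z)],-1)@np.array(im['extrinsics']).T
    P=P[...,:3].copy(); P[z==0]=np.nan; return P
def proj(im,p):
    f,cx,cy=K(im); q=np.linalg.inv(im['extrinsics'])@np.append(p,1); return q[:2]/q[2]*f+[cx,cy]
def rayz(im,uv,z):
    f,cx,cy=K(im); E=np.array(im['extrinsics']); d=E[:3,:3]@np.array([(uv[0]-cx)/f,(uv[1]-cy)/f,1]); o=E[:3,3]
    return o+d*(z-o[2])/d[2]
E
python3 - <<'E'
from h import *
print(ctrl.read_state())
for n in ['scene','side','wrist']:
    im=imaging.get_image(n); save(im,n+'0'); print(n,im['vfov'],im['cx'],im['cy'],np.round(im['extrinsics'],3).tolist())
    np.savez(f'pics/{n}0.npz',**im)
    for t in ['lock_station','track_start','spindle_grip','fork','fork_seat','spare_high']:
        print(t,[(np.round(d['point'],1).tolist(),round(d['score'],2)) for d in models.landmark_of(im,t)][:3])
E
```

```text
{'clock': 0.0, 'qpos': array([-1.23580754,  0.62931193,  0.03846551,  1.51837622, -0.02699742,
        0.99626577, -0.01995848]), 'qd': array([ 0.00021069, -0.00078716, -0.00150431, -0.00038974,  0.00133998,
        0.00083537, -0.00149461]), 'tau': array([-6.31810999e-04, -5.63387203e+01,  1.22536797e+00, -1.93459922e+01,
        1.07091325e-02,  1.04134547e-02, -1.34303397e-05]), 'eef_pos': array([253.34085157, 597.92957055, 230.4090343 ]), 'tool_rot': array([-3.13975043e+00,  3.84586662e-05,  2.74082760e+00]), 'force': array([-0.57145006,  0.01859722, -0.56731838]), 'torque': array([-0.00020934,  0.01521598, -0.05393581]), 'width': 85.35339272182837}
scene 52.569578598552255 259.21842275330056 194.2518055108608 [[0.362, 0.577, -0.732, 1284.75], [0.932, -0.233, 0.278, -213.618], [-0.011, -0.783, -0.622, 735.879], [0.0, 0.0, 0.0, 1.0]]
lock_station [([265.3, 214.3], 0.85)]
track_start [([258.1, 207.0], 0.64)]
spindle_grip [([281.5, 180.8], 0.65)]
fork [([131.1, 270.8], 0.8), ([141.9, 197.8], 0.68)]
fork_seat [([157.1, 187.2], 0.84), ([241.2, 208.7], 0.74), ([111.3, 255.8], 0.63)]
spare_high [([230.2, 217.2], 0.41)]
side 43.84234710987444 250.88773213982967 192.4388088436066 [[0.969, -0.172, 0.179, 325.289], [-0.247, -0.616, 0.748, -877.842], [-0.019, -0.769, -0.639, 921.574], [0.0, 0.0, 0.0, 1.0]]
lock_station [([234.0, 217.9], 0.72), ([232.2, 179.6], 0.51)]
track_start [([237.9, 211.1], 0.7)]
spindle_grip [([229.3, 180.3], 0.75)]
fork [([300.8, 326.5], 0.89), ([255.4, 231.1], 0.66), ([177.5, 327.4], 0.63)]
fork_seat [([285.0, 340.6], 0.88), ([245.6, 220.5], 0.87), ([164.7, 304.5], 0.73)]
spare_high []
wrist 58.51683578262848 258.12360706901603 186.98621319472855 [[0.389, 0.879, 0.274, 183.794], [0.921, -0.372, -0.115, 628.281], [0.001, 0.297, -0.955, 373.925], [0.0, 0.0, 0.0, 1.0]]
lock_station []
track_start []
spindle_grip []
fork []
fork_seat []
spare_high []
```

View pics/scene0.png

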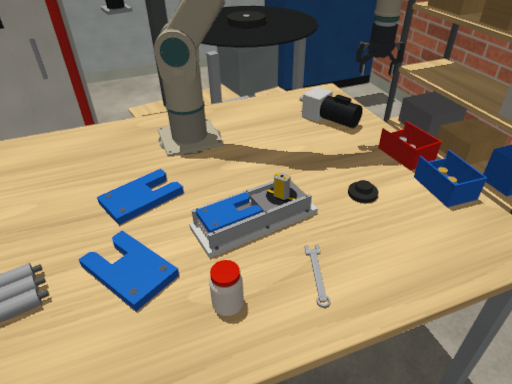

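View pics/side0.png

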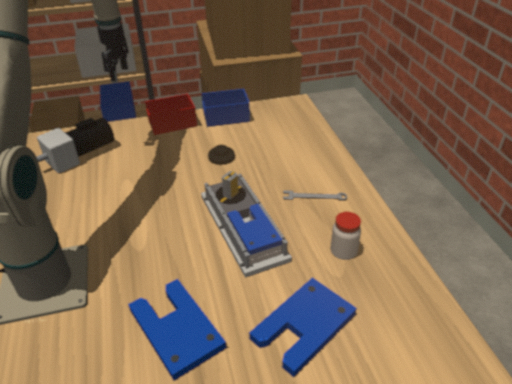

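View pics/wrist0.png

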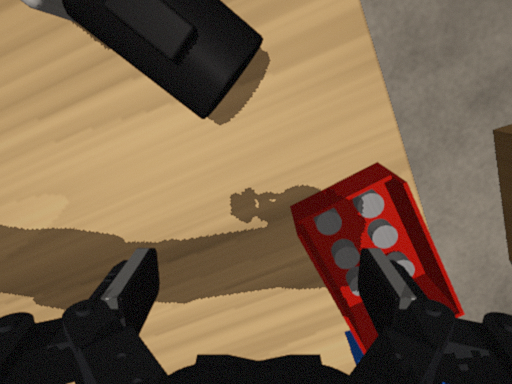

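The scene picture shows the station around (255,210), with the blue plate at (228,212) and the spindle at (281,187). The two big blue forks at (140,195) and (130,268) are look-alikes. The wrench is at (317,275), the jar at (227,288) and the hub cap at (363,190). Next I'll fit the station pose from depth.

```bash
cat > fit.py <<'E'
from h import *
ims={n:dict(np.load(f'pics/{n}0.npz',allow_pickle=True)) for n in ['scene','side']}
pts=[]
for n in ims:
    im=ims[n]; P=cloud(im)
    lm={'scene':{'ts':(258.1,207.0),'sp':(281.5,180.8)},'side':{'ts':(237.9,211.1),'sp':(229.3,180.3)}}[n]
    a=rayz(im,lm['ts'],55);b=rayz(im,lm['sp'],100); print(n,'ts',a.round(1),'sp',b.round(1),'yaw',np.arctan2(*(b-a)[[1,0]]),'dist',np.linalg.norm((b-a)[:2]))
    c=im['color'].astype(int)
    P2=P.reshape(-1,3);C=c.reshape(-1,3)
    m=(np.linalg.norm(P2[:,:2]-a[:2],axis=1)<200)
    Q=P2[m];CC=C[m]
    blue=(CC[:,2]>CC[:,0]+60)&(Q[:,2]>65)&(Q[:,2]<85)
    print('blue',blue.sum(),np.nanmedian(Q[blue],0)); r=cv2.minAreaRect(Q[blue][:,:2].astype(np.float32)); print(r)
    # spindle top
    t=(Q[:,2]>110)&(Q[:,2]<130)&(np.linalg.norm(Q[:,:2]-b[:2],axis=1)<40); print('top',t.sum(),np.nanmedian(Q[t],0),cv2.minAreaRect(Q[t][:,:2].astype(np.float32)))
    # rails
    r=(Q[:,2]>64)&(Q[:,2]<71)&(abs(CC[:,2]-CC[:,0])<40); print('rails',r.sum(),cv2.minAreaRect(Q[r][:,:2].astype(np.float32)))
    # topdown map render
    cen=a[:2]; S=2; img=np.zeros((600,700,3),np.uint8)
    for q,cc in sorted(zip(Q.tolist(),CC.tolist()),key=lambda x:x[0][2]):
        u=int((q[0]-cen[0])*1.6+350);v=int(300-(q[1]-cen[1])*1.6)
        if 0<=u<699 and 0<=v<599: img[v:v+3,u:u+3]=cc[::-1]
    cv2.imwrite(f'pics/top_{n}.png',img)
    x,y=int(lm['ts'][0]),int(lm['ts'][1])
    cr=im['color'][y-60:y+60,x-80:x+80]; cv2.imwrite(f'pics/crop_{n}.png',cv2.cvtColor(cv2.resize(cr,(800,600),interpolation=cv2.INTER_CUBIC),cv2.COLOR_RGB2BGR))
E
python3 fit.py
```

```text
scene ts [533.8  67.5  55. ] sp [503.8 148.5 100. ] yaw 1.9248060573064623 dist 86.44737596159109
blue 1243 [543.22743957 -25.73342084  72.66654651]
((531.7368774414062, -14.016883850097656), (100.4894790649414, 155.0620574951172), 8.407146453857422)
top 141 [514.2693801  143.82344266 119.20906098] ((511.4178161621094, 145.50390625), (42.95248031616211, 33.46200942993164), 45.33433532714844)
rails 562 ((525.1461791992188, 54.814666748046875), (119.19620513916016, 308.41510009765625), 9.209083557128906)
side ts [513.9  70.   55. ] sp [510.1 152.1 100. ] yaw 1.6169946219823266 dist 82.22379867134134
blue 1183 [537.73660113 -28.54185065  73.92228071]
((534.7203369140625, -15.911331176757812), (90.17655181884766, 152.76060485839844), 8.633983612060547)
top 143 [508.01934122 141.96787221 119.89128773] ((510.281494140625, 147.01327514648438), (46.08082580566406, 33.34440994262695), 40.398983001708984)
rails 658 ((523.1226806640625, 54.869300842285156), (116.074951171875, 308.2034912109375), 9.114290237426758)
```

View pics/top_scene.png

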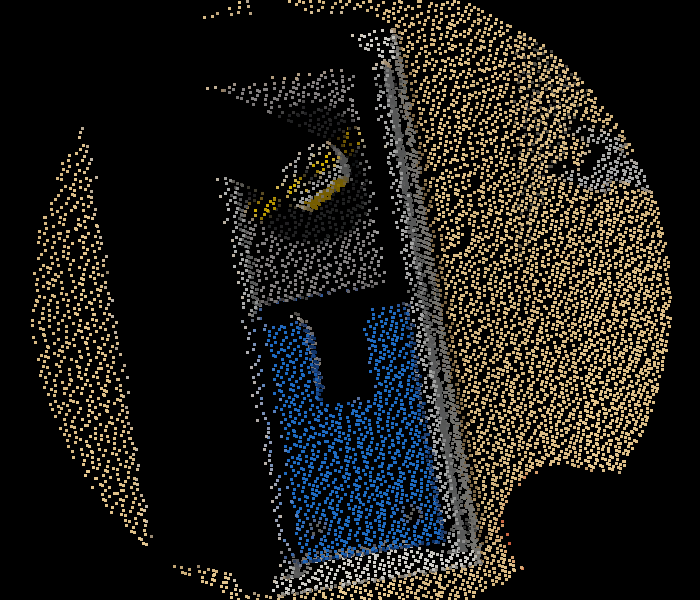

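View pics/crop_side.png

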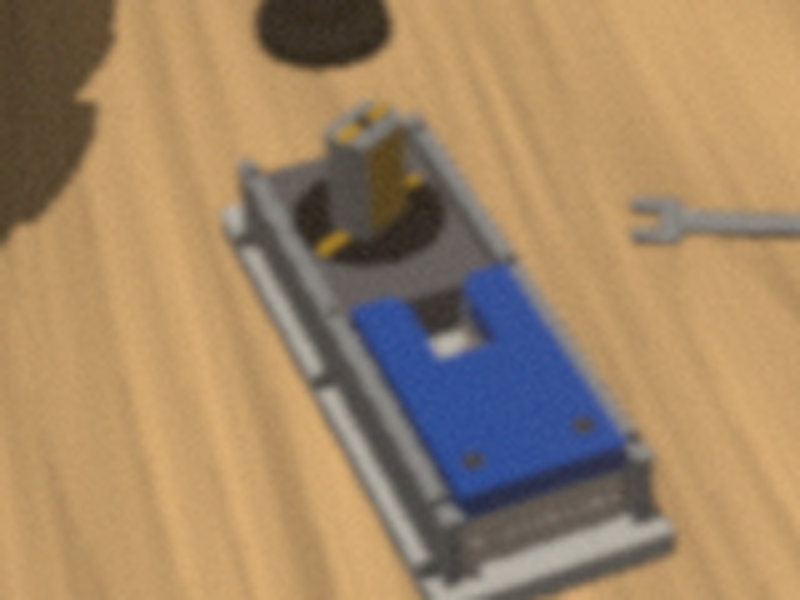

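View pics/crop_scene.png

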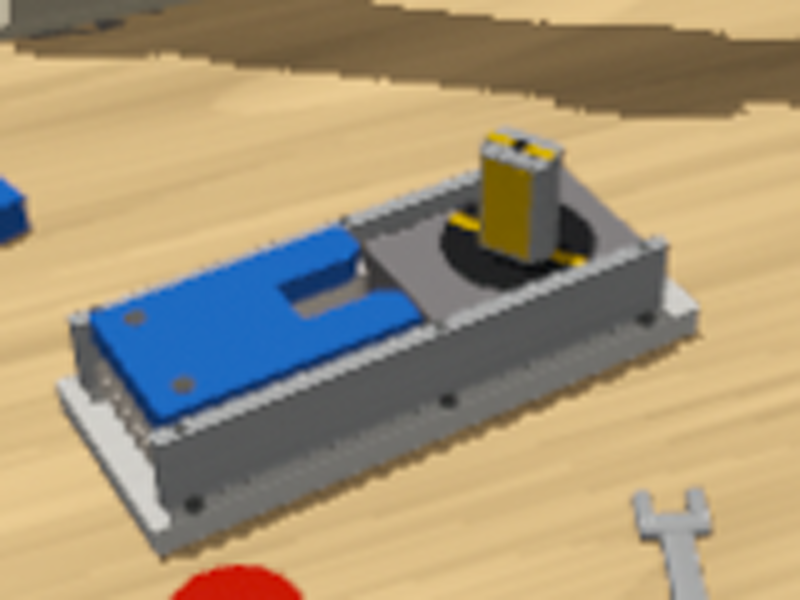

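The station's +x direction is about 99° in world and the spindle axis is near (510,146). The flats run at about 40°. I'll refine these and locate the bystanders.

```bash
cat > fit2.py <<'E'
from h import *
ims={n:dict(np.load(f'pics/{n}0.npz',allow_pickle=True)) for n in ['scene','side']}
b=np.array([510,146])
for n,im in ims.items():
    P=cloud(im).reshape(-1,3);C=im['color'].astype(int).reshape(-1,3)
    d=np.linalg.norm(P[:,:2]-b,axis=1)
    yel=(C[:,0]>C[:,2]+70)&(d<40)&(P[:,2]>63)&(P[:,2]<112)
    Q=P[yel]; c=np.median(Q,0); 
    l=cv2.fitLine(Q[:,:2].astype(np.float32),cv2.DIST_HUBER,0,.01,.01).ravel(); print(n,'flat',yel.sum(),c,np.degrees(np.arctan2(l[1],l[0])))
    nrm=np.array([-l[1],l[0]]); s=(b-l[2:])@nrm; print(' axis dist from flat',s)
    al=(Q[:,:2]-l[2:])@l[:2]; print(' extents',np.percentile(al,[1,99]), 'ctr',l[2:]+l[:2]*np.percentile(al,[1,99]).mean()+nrm*np.sign(s)*15)
    t=(P[:,2]>115)&(P[:,2]<128)&(d<40); print(' top',P[t].mean(0),P[t].max(0)[2])
    red=(C[:,0]>C[:,1]+100)&(P[:,2]>95)&(P[:,2]<125)&(P[:,0]>350)&(abs(P[:,1])<400)
    print('jar',np.nanmedian(P[red],0) if red.any() else None)
    rails=(P[:,2]>62)&(P[:,2]<74)&(abs(C[:,2]-C[:,0])<40)&(np.linalg.norm(P[:,:2]-[524,55],axis=1)<175)
    ang=np.radians(99.1); e=np.array([np.cos(ang),np.sin(ang)]);nn=np.array([-e[1],e[0]])
    R=P[rails][:,:2]-[524,55]; 
    for sg in (1,-1):
        k=(R@nn*sg>40)&(R@nn*sg<65); l=cv2.fitLine(P[rails][k][:,:2].astype(np.float32),cv2.DIST_HUBER,0,.01,.01).ravel(); print(' rail',sg,k.sum(),np.degrees(np.arctan2(l[1],l[0])),'off',np.median(R[k]@nn),np.percentile(R[k]@e,[1,99]))
    for t in ['jar','wrench','hub_cap']:
        for r in models.landmark_of(im,t)[:1] if False else []: pass
E
python3 fit2.py
python3 - <<'E'
from h import *
for n in ['scene']:
    im=imaging.get_image(n)
    for t in ['jar','wrench','hub_cap']:
        print(t,[(rayz(im,d['point'],0).round(0).tolist(),round(d['score'],2)) for d in models.landmark_of(im,t)][:2])
E
```

```text
scene flat 129 [519.1700861  134.61457596  87.46179737] 36.92468
 axis dist from flat 14.037708939054937
 extents [-13.53305025  12.98813533] ctr [509.43460035 146.77883269]
 top [512.36834244 145.48079113 119.39636946] 124.41411664961618
jar [759.76884937 -93.96464766 108.97409252]
 rail 1 159 -82.19499 off 51.78462720094437 [-152.21275478   97.72672211]
 rail -1 478 -81.370255 off -53.80498615264775 [-151.3558365   147.56332081]
jar [([746.0, -96.0, 0.0], 0.98)]
wrench [([758.0, 132.0, 0.0], 0.72), ([473.0, 0.0, 0.0], 0.59)]
hub_cap [([518.0, 424.0, 0.0], 0.72), ([757.0, -99.0, 0.0], 0.25)]
  return _methods._mean(a, axis=axis, dtype=dtype,
  ret = um.true_divide(
Traceback (most recent call last):
  File "fit2.py", line 9, in <module>
    l=cv2.fitLine(Q[:,:2].astype(np.float32),cv2.DIST_HUBER,0,.01,.01).ravel(); print(n,'flat',yel.sum(),c,np.degrees(np.arctan2(l[1],l[0])))
      ~~~~~~~~~~~^^^^^^^^^^^^^^^^^^^^^^^^^^^^^^^^^^^^^^^^^^^^^^^^^^^^^
cv2.error: OpenCV(4.12.0) /io/opencv/modules/imgproc/src/linefit.cpp:50: error: (-215:Assertion failed) count > 0 in function 'fitLine2D_wods'
```

Request:
drive_tool(deltas="-0.034 -0.026 -0.002 9.8 0.0854; -0.069 -0.053 -0.003 19.7 0.0854; -0.103 -0.079 -0.005 29.5 0.0854; -0.138 -0.105 -0.006 39.3 0.0854; -0.172 -0.132 -0.008 49 0.0854; -0.206 -0.158 -0.01 59 0.0854; -0.241 -0.184 -0.01 69 0.0854; -0.275 -0.211 -0.01 79 0.0854; -0.31 -0.237 -0.01 88.5 0.0854; -0.344 -0.263 -0.01 98 0.0854; -0.378 -0.29 -0.01 108 0.0854; -0.4127 -0.316 -0.01 118 0.0854")

```text
clock: 2.75
eef_pos: [510.9, 145.5, 241.5]
tool_rot: [-3.141, -0.001, 0.676]
force: [0.3, 0.5, -0.2]
width: 85.4
```

Run:
```python
from h import *
im=imaging.get_image('wrist'); save(im,'wrist1'); np.savez('pics/wrist1.npz',**im)
s=ctrl.read_state(); print(s['qpos'],s['tool_rot'],s['eef_pos'])
P=cloud(im).reshape(-1,3);C=im['color'].astype(int).reshape(-1,3)
b=np.array([510,146]);d=np.linalg.norm(P[:,:2]-b,axis=1)
t=(P[:,2]>114)&(P[:,2]<130)&(d<45)
if t.any(): print('top',t.sum(),cv2.minAreaRect(P[t][:,:2].astype(np.float32)),np.median(P[t],0))
for k in ['spindle_grip','track_start']: print(k,[(np.round(r['point'],1).tolist(),r['score']) for r in models.landmark_of(im,k)])
print(proj(im,[510,146,122]))
```

```text
[-0.74301907  0.51334134  0.63699647  1.84685874 -0.37502817  0.90027745
 -0.83949223] [ 3.13496250e+00 -1.09584660e-03  6.63146968e-01] [514.19580236 138.60089525 242.20249874]
top 1852 ((509.1297912597656, 149.04727172851562), (43.723182678222656, 29.98843765258789), 38.038429260253906) [510.11277353 149.93560855 120.93411721]
spindle_grip [([254.4, 173.8], 0.62)]
track_start [([317.3, 198.9], 0.7), ([292.6, 172.4], 0.45)]
[257.178087   181.22423574]
```

View pics/wrist1.png

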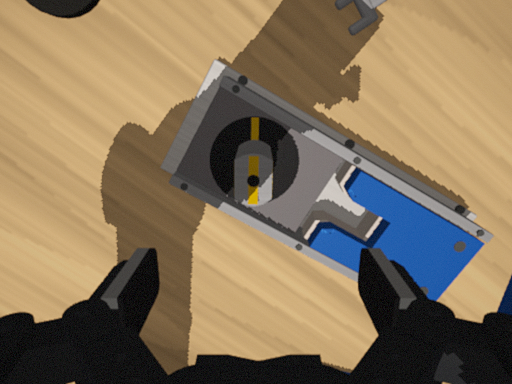

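The wrist view shows the spindle top at (253,180), with its yellow bar upright in the image and so parallel to tool x. The arm reading changed between calls, so I'll let it settle and measure again.

Request:
drive_tool(deltas="0 0 0 0 0.0854; 0 0 0 0 0.0854; 0 0 0 0 0.0854")

```text
clock: 3.28
eef_pos: [509.9, 147.5, 241.3]
tool_rot: [-3.141, -0.0, 0.683]
force: [0.2, -0.4, 0.0]
width: 85.6
```

```bash
cat > m.py <<'E'
from h import *
import sys
im=imaging.get_image('wrist'); save(im,sys.argv[1]); np.savez(f'pics/{sys.argv[1]}.npz',**im)
s=ctrl.read_state(); print(s['clock'],s['qpos'].round(3),s['tool_rot'].round(4),s['eef_pos'].round(1),s['force'].round(1),s['width'])
P=cloud(im).reshape(-1,3);C=im['color'].astype(int).reshape(-1,3)
b=np.array([510,146]);d=np.linalg.norm(P[:,:2]-b,axis=1)
t=(P[:,2]>116)&(P[:,2]<126)&(d<45)
if t.any(): print('top',t.sum(),cv2.minAreaRect(P[t][:,:2].astype(np.float32)),np.median(P[t],0))
y=t&(C[:,0]>C[:,2]+70)
if y.sum()>10:
    l=cv2.fitLine(P[y][:,:2].astype(np.float32),cv2.DIST_HUBER,0,.01,.01).ravel(); print('bar',y.sum(),np.degrees(np.arctan2(l[1],l[0])),P[y].mean(0))
y=(C[:,0]>C[:,2]+50)&(P[:,2]<62)&(P[:,2]>50)&(d<60)
if y.sum()>10:
    l=cv2.fitLine(P[y][:,:2].astype(np.float32),cv2.DIST_HUBER,0,.01,.01).ravel(); print('discbar',y.sum(),np.degrees(np.arctan2(l[1],l[0])),P[y].mean(0))
    # foot bars outward direction from axis
blue=(C[:,2]>C[:,0]+60)&(P[:,2]>68)&(P[:,2]<80)&(np.linalg.norm(P[:,:2]-[534,-15],axis=1)<260)
if blue.any(): print('blue',blue.sum(),cv2.minAreaRect(P[blue][:,:2].astype(np.float32)))
ang=np.radians(98.7); e=np.array([np.cos(ang),np.sin(ang)]);nn=np.array([-e[1],e[0]])
rl=(P[:,2]>63)&(P[:,2]<72)&(abs(C[:,2]-C[:,0])<40); R=P[rl][:,:2]-[524,55]
for sg in (1,-1):
    k=(R@nn*sg>40)&(R@nn*sg<65)&(abs(R@e)<170)
    if k.sum()>30: l=cv2.fitLine(P[rl][k][:,:2].astype(np.float32),cv2.DIST_HUBER,0,.01,.01).ravel(); print(' rail',sg,k.sum(),np.degrees(np.arctan2(l[1],l[0])),'off',np.median(R[k]@nn),np.percentile(R[k]@e,[1,99]))
E
python3 m.py wrist2
```

```text
3.325 [-0.751  0.512  0.627  1.849 -0.376  0.901 -0.836] [-3.1411e+00 -1.0000e-04  6.8300e-01] [510.  147.4 241.3] [-0.1 -0.9 -0.5] 85.38833672705715
top 1839 ((508.9719543457031, 149.1897430419922), (44.298397064208984, 30.502187728881836), 36.28657531738281) [509.84985633 149.84151061 121.00854501]
bar 352 37.78067 [508.25432843 149.01245148 122.20993993]
discbar 172 35.68514 [534.53459805 169.04938387  56.01464673]
blue 8367 ((534.065185546875, -12.774177551269531), (92.51435852050781, 151.00601196289062), 9.064330101013184)
 rail 1 2097 -81.42858 off 51.46873018871988 [-55.04086184 156.27786774]
 rail -1 3453 -81.06094 off -51.90881599387343 [-146.24458851  155.92246589]
```

Request:
drive_tool(deltas="0 0 0.03 2 0.0854; 0 0 0.06 2 0.0854; 0 0 0.09 2 0.0854; 0 0 0.12 2 0.0854; 0 0 0.145 2 0.0854; 0 0 0.158 2 0.0854; 0 0 0.158 2 0.0854; 0 0 0.158 2 0.0854")

```text
clock: 4.32
eef_pos: [511.0, 146.7, 84.1]
tool_rot: [3.141, -0.001, 0.646]
force: [-0.2, 0.6, -0.5]
width: 85.3
```

```bash
python3 m.py wrist3
```

```text
4.375 [-0.622  0.728  0.449  1.983 -0.579  0.557 -0.695] [ 3.141e+00 -1.700e-03  6.464e-01] [511.  146.7  84.2] [-0.5 -0.1 -0.3] 85.32589732141454
top 9568 ((510.499267578125, 146.36453247070312), (45.07261657714844, 86.8860092163086), 36.587623596191406) [510.81383388 150.60644075 120.9503531 ]
bar 1652 37.293907 [509.45722324 150.00257482 122.25481204]
discbar 603 36.9367 [534.3043363  168.98140493  56.09705828]
blue 4416 ((527.817626953125, 36.725624084472656), (89.03321838378906, 51.84171676635742), 9.18377685546875)
 rail 1 2206 -79.89441 off 49.59361477450966 [  5.44751575 157.31616475]
 rail -1 8024 -81.06437 off -51.437282361816 [-27.13991604 156.83453376]
```

View pics/wrist3.png

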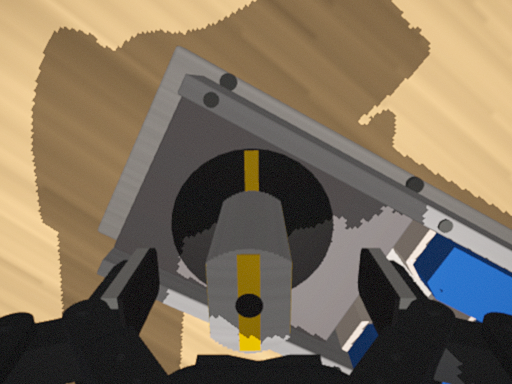

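The spindle top is at (249,305), between the fingers and about 3 mm towards tool −y, with its flats parallel to the pads. I'll shift the tool by that amount and close.

Request:
drive_tool(deltas="0 -0.003 0 0 0.0854; 0 -0.003 0 0 0.05; 0 -0.003 0 0 0.04; 0 -0.003 0 0 0.02; 0 -0.003 0 0 0.015; 0 -0.003 0 0 0.015; 0 -0.003 0 0 0.015; 0 -0.003 0 0 0.015")

```text
clock: 5.38
eef_pos: [508.5, 149.0, 83.5]
tool_rot: [-3.141, -0.0, 0.647]
force: [-2.4, 0.7, 5.3]
width: 29.7
```

Request:
drive_tool(deltas="0 0 0 -6 0.015; 0 0 0 -12 0.015; 0 0 0 -18 0.015; 0 0 0 -24 0.015; 0 0 0 -30 0.015; 0 0 0 -36 0.015; 0 0 0 -42 0.015; 0 0 0 -48 0.015; 0 0 0 -54 0.015; 0 0 0 -60 0.015; 0 0 0 -62 0.015; 0 0 0 -62 0.015")

```text
clock: 6.88
eef_pos: [508.3, 149.0, 83.5]
tool_rot: [-3.141, -0.0, 1.728]
force: [-1.7, 0.7, 4.6]
width: 29.5
```

Request:
drive_tool(deltas="0 0 0 0 0.015; 0 0 0 0 0.015; 0 0 0 0 0.015")

```text
clock: 7.25
eef_pos: [508.3, 149.0, 83.5]
tool_rot: [-3.141, -0.0, 1.728]
force: [-1.0, 0.1, 5.6]
width: 29.2
```

```bash
python3 m.py wrist4
```

```text
7.3 [-0.444  0.686  0.16   1.981 -0.216  0.491  0.029] [-3.1414e+00 -2.0000e-04  1.7279e+00] [508.3 149.   83.5] [-1.9  0.8  5.6] 29.556724739980464
top 9648 ((508.5661926269531, 154.46499633789062), (51.968109130859375, 50.12285614013672), 51.00619125366211) [507.97206559 153.19218936 121.05627947]
bar 1656 -80.91975 [508.1199334  150.65059408 122.29871551]
discbar 575 -80.110954 [503.00739149 181.38508072  56.17696882]
 rail 1 4095 -81.230354 off 52.2054451733334 [ 64.59637282 157.88066066]
 rail -1 4011 -80.908905 off -49.96183210079961 [ 65.44105536 158.29092997]
```

View pics/wrist4.png

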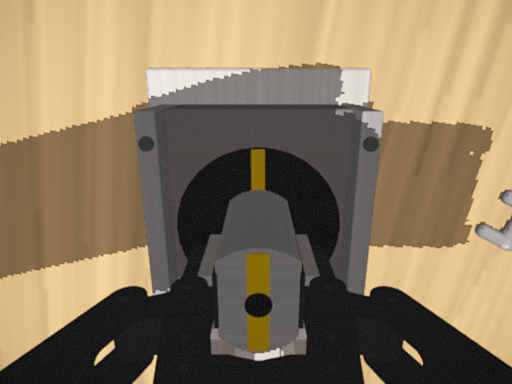

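The bar at (258,300) is parallel to both rails: 99.1° against 98.8–99.1°. I'll release and rise.

Request:
drive_tool(deltas="0 0 0 0 0.04; 0 0 0 0 0.06; 0 0 0 0 0.07; 0 0 0 0 0.07; 0 0 -0.03 0 0.07; 0 0 -0.07 0 0.07; 0 0 -0.12 0 0.07; 0 0 -0.14 0 0.07; 0 0 -0.14 0 0.07; 0 0 -0.14 0 0.07")

```text
clock: 8.55
eef_pos: [507.7, 148.8, 222.3]
tool_rot: [-3.14, 0.0, 1.729]
force: [-0.9, -0.2, -0.4]
width: 70.0
```

```bash
python3 m.py wrist5
```

```text
8.6 [-0.503  0.478  0.24   1.868 -0.15   0.816 -0.028] [-3.1391e+00  4.0000e-04  1.7285e+00] [507.6 148.7 222. ] [ 0.1 -0.   0.5] 70.16756807816665
top 2115 ((508.6240539550781, 149.595947265625), (30.636388778686523, 44.18324279785156), 8.59844970703125) [508.48852182 151.2123297  121.0055321 ]
bar 399 -80.838234 [508.5885232  149.75692972 122.22992955]
discbar 215 -80.88953 [503.2553325  181.58421445  56.12034579]
blue 6927 ((532.2894287109375, 4.3684234619140625), (89.90398406982422, 118.21501159667969), 9.055721282958984)
 rail 1 2869 -80.995224 off 51.97456890292665 [-104.17784559  156.94432078]
 rail -1 2863 -80.957596 off -51.1064550139925 [-103.0042839   157.68975384]
```

View pics/wrist5.png

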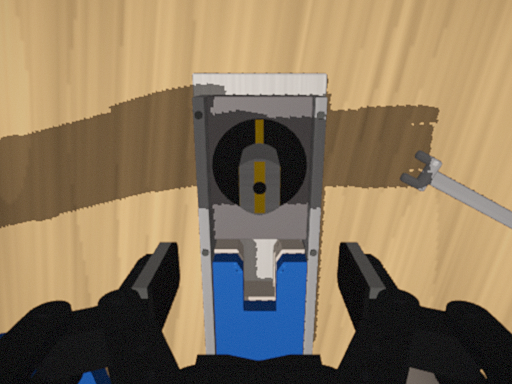

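The flats are still aligned after release: bar 99.16°, rails 99.0°. Next I'll move back behind the stack with the fingers shut.

Request:
drive_tool(deltas="-0.03 0 0 0 0.04; -0.07 0 0 0 0.02; -0.11 0 0 0 0; -0.15 0 0 0 0; -0.19 0 0 0 0; -0.23 0 0 0 0; -0.27 0 0 0 0; -0.29 0 0 0 0; -0.29 0 0 0 0; -0.29 0 0 0 0")

```text
clock: 9.85
eef_pos: [553.8, -135.2, 222.8]
tool_rot: [-3.141, -0.002, 1.731]
force: [-0.8, 0.3, -0.1]
width: 0.3
```

```bash
python3 m.py wrist6
python3 - <<'E'
from h import *
im=imaging.get_image('side'); save(im,'side6')
E
```

```text
9.9 [ 0.033  0.533  0.241  1.759 -0.161  0.87   0.507] [-3.1411e+00 -1.7000e-03  1.7313e+00] [ 554. -135.  223.] [ 0.6 -0.  -0.2] 0.026497205655912476
blue 12233 ((539.6182250976562, -43.7710075378418), (90.13482666015625, 85.91873931884766), 9.112861633300781)
 rail 1 1585 -80.818504 off 51.46808985421604 [-149.62752432  -57.22465146]
 rail -1 1573 -81.06847 off -51.65399430722257 [-149.59310678  -56.28893423]
```

View pics/wrist6.png

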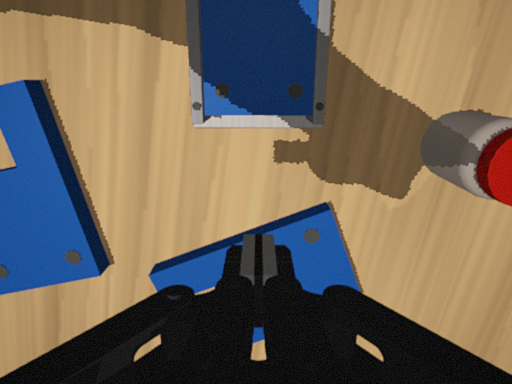

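View pics/side6.png

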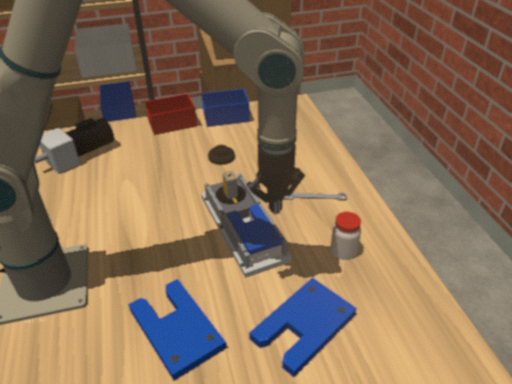

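The shut fingers are centred on the plate. Its rear edge is at (257,115) in the wrist view, about 49 mm ahead of the TCP. I'll descend to z≈63, the mid-lower part of the blue plate's rear face, then push.

Request:
drive_tool(deltas="0 0 0.03 0 0; 0 0 0.06 0 0; 0 0 0.09 0 0; 0 0 0.12 0 0; 0 0 0.15 0 0; 0 0 0.16 0 0; 0 0 0.16 0 0; 0 0 0.16 0 0")

```text
clock: 10.95
eef_pos: [554.9, -137.4, 64.4]
tool_rot: [3.14, 0.001, 1.729]
force: [-0.2, 0.5, 0.3]
width: 0.2
```

```bash
python3 m.py wrist7
```

```text
11.0 [ 0.087  0.756  0.167  1.877 -0.23   0.525  0.567] [3.1395e+00 8.0000e-04 1.7287e+00] [ 554.9 -137.5   64.5] [0.3 0.8 0.1] -0.3033375761763608
blue 33855 ((541.0079345703125, -61.4504508972168), (92.36515045166016, 51.95205307006836), 9.046271324157715)
 rail 1 4127 -80.57006 off 51.76340047046903 [-150.61458189  -91.63934083]
 rail -1 3853 -81.57882 off -51.70212778853739 [-149.94717733  -90.86377726]
```

View pics/wrist7.png

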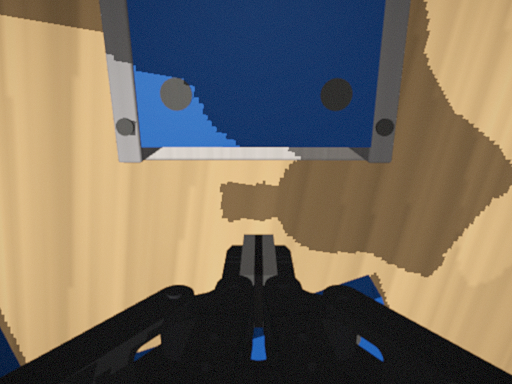

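The plate's rear edge is at row 147, with the fingertips at (258,237) centred behind it. I'll advance to contact.

Request:
drive_tool(deltas="0.01 0 0.001 0 0; 0.02 0 0.001 0 0; 0.03 0 0.001 0 0; 0.036 0 0.001 0 0; 0.042 0 0.001 0 0; 0.048 0 0.001 0 0; 0.054 0 0.001 0 0; 0.06 0 0.001 0 0; 0.06 0 0.001 0 0; 0.06 0 0.001 0 0")

```text
clock: 12.25
eef_pos: [544.4, -77.7, 62.2]
tool_rot: [-3.141, -0.001, 1.729]
force: [-0.3, -0.3, 0.1]
width: 0.0
```

```bash
python3 m.py wrist8
```

```text
12.3 [-0.021  0.742  0.173  1.935 -0.253  0.486  0.49 ] [-3.1413e+00 -6.0000e-04  1.7287e+00] [544.5 -77.8  62.2] [ 0.3 -0.4  0.1] 0.11529327008043802
blue 55537 ((534.832763671875, -22.0870361328125), (92.2613525390625, 92.685302734375), 8.904878616333008)
 rail 1 7131 -80.63169 off 51.91141725967718 [-149.38667112  -31.66751891]
 rail -1 6729 -81.485306 off -51.4822333655462 [-148.77208278  -31.03455408]
```

View pics/wrist8.png

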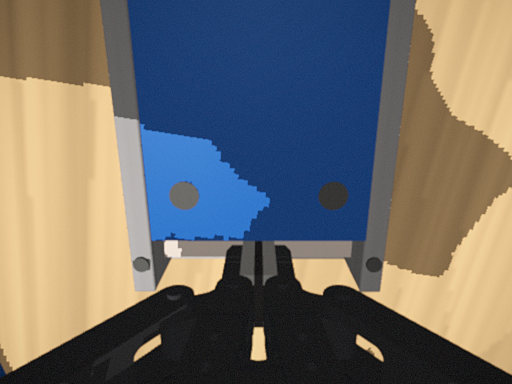

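The blue plate is sliding. Its rear edge is at row 240, and the stationary white plate shows below it at rows 240–258. I'll continue the push.

Request:
drive_tool(deltas="0.007 0 0 0 0; 0.015 0 0 0 0; 0.023 0 0 0 0; 0.031 0 0 0 0; 0.039 0 0 0 0; 0.047 0 0 0 0; 0.055 0 0 0 0; 0.063 0 0 0 0; 0.071 0 0 0 0; 0.079 0 0 0 0; 0.085 0 0 0 0; 0.085 0 0 0 0")

```text
clock: 13.8
eef_pos: [531.0, 6.9, 62.3]
tool_rot: [-3.141, -0.001, 1.729]
force: [0.8, 0.6, 0.8]
width: -0.1
```

```bash
python3 m.py wrist9;  python3 - <<'E'
from h import *
im=imaging.get_image('scene'); save(im,'scene9')
E
```

```text
13.85 [-0.187  0.727  0.186  1.987 -0.288  0.453  0.372] [-3.1409e+00 -1.2000e-03  1.7294e+00] [530.9   6.8  62.2] [-0.   0.1  0.3] 0.030986328565038787
blue 55831 ((522.3536376953125, 63.20170974731445), (90.59382629394531, 91.78125), 9.049079895019531)
 rail 1 7532 -80.99453 off 52.214928836885534 [-96.20031637  53.85648299]
 rail -1 6913 -81.12903 off -51.18277309736568 [-94.83568532  54.68608461]
```

View pics/wrist9.png

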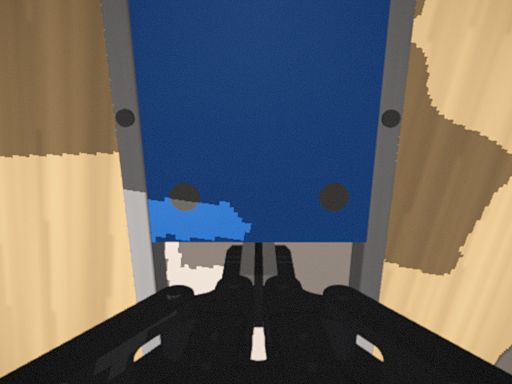

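View pics/scene9.png

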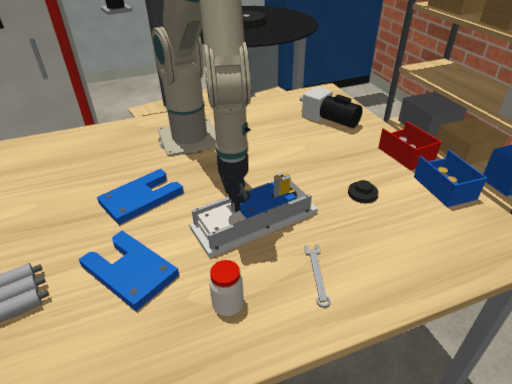

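The plate is about 16 mm from home. I'll finish slowly and watch the force.

Request:
drive_tool(deltas="0.003 0 0 0 0; 0.006 0 0 0 0; 0.009 0 0 0 0; 0.011 0 0 0 0; 0.013 0 0 0 0; 0.013 0 0 0 0")

```text
clock: 14.65
eef_pos: [529.1, 19.0, 62.3]
tool_rot: [-3.141, -0.0, 1.729]
force: [-0.1, -0.5, -0.1]
width: -0.4
```

Request:
drive_tool(deltas="0.001 0 0 0 0; 0.002 0 0 0 0; 0.002 0 0 0 0")

```text
clock: 15.02
eef_pos: [528.9, 20.5, 62.3]
tool_rot: [3.142, 0.0, 1.728]
force: [-0.1, -1.7, -0.2]
width: -0.0
```

Request:
drive_tool(deltas="0.001 0 0 0 0; 0.002 0 0 0 0; 0.002 0 0 0 0")

```text
clock: 15.4
eef_pos: [528.5, 22.7, 62.3]
tool_rot: [-3.142, -0.0, 1.729]
force: [0.9, -1.2, 0.1]
width: -0.5
```

Request:
drive_tool(deltas="0.001 0 0 0 0; 0.0015 0 0 0 0; 0.0015 0 0 0 0")

```text
clock: 15.78
eef_pos: [528.5, 23.0, 62.3]
tool_rot: [3.141, 0.001, 1.728]
force: [0.7, -5.2, -1.2]
width: -0.2
```

Request:
drive_tool(deltas="0.001 0 0 0 0; 0.002 0 0 0 0; 0.002 0 0 0 0; 0.002 0 0 0 0")

```text
clock: 16.27
eef_pos: [528.5, 23.1, 62.4]
tool_rot: [3.141, 0.003, 1.726]
force: [1.4, -9.6, -1.6]
width: -0.2
```

```bash
python3 m.py wrist10
```

```text
16.325 [-0.227  0.726  0.195  1.994 -0.294  0.447  0.342] [3.1409 0.0032 1.7262] [528.5  23.1  62.4] [ 1.4 -8.2 -2.2] 0.2848073552344165
blue 55884 ((519.9849853515625, 79.35171508789062), (90.85154724121094, 91.84146118164062), 9.117737770080566)
 rail 1 7735 -81.03238 off 52.203136870554 [-79.41269285  70.37560045]
 rail -1 6750 -81.23658 off -51.2571790395033 [-78.66239811  70.85934273]
```

View pics/wrist10.png

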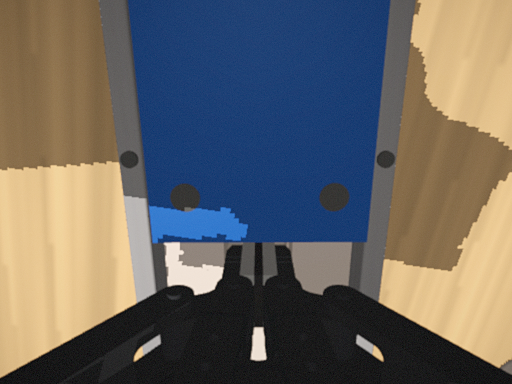

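It stopped hard at the expected spot, with the force rising and no further motion. I'll back off, rise, and check from above.

Request:
drive_tool(deltas="-0.01 0 0 0 0; -0.025 0 0 0 0; -0.04 0 0 0 0; -0.04 0 -0.04 0 0; -0.03 0 -0.09 0 0; 0 0 -0.14 0 0; 0.03 0 -0.17 0 0; 0.05 0 -0.19 0 0; 0.05 0 -0.19 0 0; 0.05 0 -0.19 0 0")

```text
clock: 17.58
eef_pos: [519.8, 73.9, 251.6]
tool_rot: [-3.14, 0.001, 1.727]
force: [1.1, -0.3, -0.5]
width: -0.6
```

```bash
python3 m.py wrist11
python3 - <<'E'
from h import *
for n in ['scene','side']:
    im=imaging.get_image(n); save(im,n+'11')
    print(n,[(k,[(np.round(r['point'],1).tolist(),round(r['score'],2)) for r in models.landmark_of(im,k)][:3]) for k in ['jar','wrench','hub_cap','fork_seat','spindle_grip']])
E
```

```text
17.625 [-0.418  0.442  0.322  1.845 -0.174  0.885  0.142] [-3.1395e+00  8.0000e-04  1.7266e+00] [519.6  73.7 251.3] [ 0.4 -1.2  0.2] 0.14646782212621198
top 2175 ((508.6380310058594, 149.71286010742188), (30.534074783325195, 43.60837936401367), 9.807090759277344) [508.56138563 150.48312043 121.04008269]
bar 447 -80.95756 [508.31377097 151.01414706 122.30204796]
discbar 183 -85.37236 [502.59420433 184.41860033  55.98799211]
blue 12584 ((515.827880859375, 108.88348388671875), (90.061279296875, 149.14901733398438), 9.150556564331055)
 rail 1 3110 -81.01749 off 51.98611536294964 [-118.65801119  156.74522442]
 rail -1 3078 -80.94995 off -51.17459570880338 [-118.83423129  157.375442  ]
scene [('jar', [([226.4, 299.2], 0.85)]), ('wrench', []), ('hub_cap', [([362.7, 192.0], 0.63)]), ('fork_seat', [([279.9, 195.5], 0.94), ([113.1, 253.7], 0.72), ([160.9, 186.1], 0.63)]), ('spindle_grip', [([281.2, 179.9], 0.59)])]
side [('jar', [([343.6, 248.9], 0.9)]), ('wrench', [([313.2, 196.6], 0.8)]), ('hub_cap', [([219.9, 158.7], 0.72)]), ('fork_seat', [([228.1, 193.3], 0.85), ([165.2, 304.7], 0.61), ([283.1, 338.8], 0.6)]), ('spindle_grip', [([231.5, 181.7], 0.82)])]
```

View pics/wrist11.png

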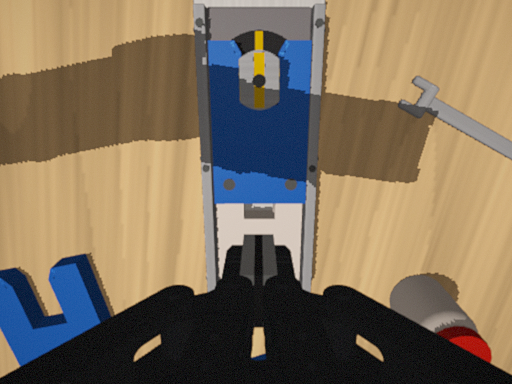

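View pics/scene11.png

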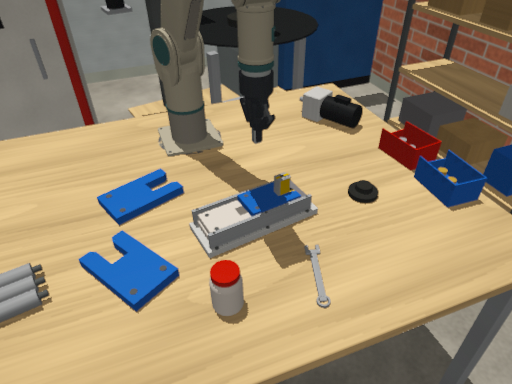

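The wrist picture shows the blue slot closed around the spindle at (259,80), with the spindle bar, plate and rails parallel. The plate centre is 41.4 mm from the spindle axis, against 42 when home. The spares and bystanders haven't moved and the arm is clear, so I'll hand in.

Run:
```python
from h import *
print(ctrl.finish_job())
```

```text
the job is handed in; nothing more can be done
None
```

I turned the spindle about 62° until its flats lined up with the track, then let go of it. With the fingers shut, I pushed the blue plate off the stack and along the track until it stopped hard against the spindle, then backed the arm clear and handed the job in. The clock stood at about 17.7 s; `finish_job` gave no verdict.

| Last check | Measured | Target |
|---|---|---|
| Spindle bar against rails | 99.04° against about 99.0° | within 0.12 rad (6.9°) |
| Plate against rails | 99.15° against about 99.0° | within 0.05 rad (2.9°) |
| Plate centre to spindle axis, along the track | 41.4 mm | 42 mm when home, ±4 mm |
| Arm after backing off | clear of everything, force about 1 N (noise) | touching nothing |

- **Home:** on the last press the force rose to 9.6 N and the plate moved only 0.1 mm.
- **Left in place:** in the pictures the white spares, jar, wrench and hub cap look unmoved; I did not measure how far each might have shifted.
- **Disagreed or failed:** the yellow bar on the disc at the spindle's foot read 94.6° in the last picture. The plate half covered it by then, so I went by the bar on top. The network also missed the wrench in the last scene picture, but found it in the side view.

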